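# Shim the specimen case snug in its cradle

### The job

The clear specimen case sits loose in its cradle: push spacer plates from the rack into the gap between the fence and the case, one at a time and each fully home against the back stop, until the case is held snug on its springs, and leave the spare plates on the rack. Then swing the red keeper bar all the way across the plates to its stop. Do not knock the case or its bracket, and leave the things standing around where they are.

Things in the scene. Friction and masses are not known exactly. Their poses are not given: they have to be found in the camera images.
- cradle: White cradle plate lying on the bench, fixed; 12 mm thick (its top is the deck), spanning x -150 to +125, y -145 to +125 mm from its origin, which is on the underside on the gap's mouth line. Its +x points into the gap, +y towards the fence. The gap, between fence and specimen case, is open at x = 0 (the mouth) and above. The deck before the mouth (x below 0) is the rack for the spacers
- stop (a point): Point at deck level where the fence face meets the back stop (cradle x +88, y +95, z +12 mm). Fence: aluminium, inner face y = +95, 24 thick, 40 mm high above the deck, from x = -5 to +98. Back stop: wall across, face x = +88, 40 mm high. Along the rack there is, beyond y = +95, only a rail 8 mm high, which a finger may overhang
- holder: Aluminium bracket fixed on the cradle, same axes, at one of three index places (free ones show a flush brass disc); carries the specimen case on spring buffers. Origin: deck level, mouth line (cradle x 0), on the case's gap-side face as it was before any spacer. The gap from fence face to this face is 2, 3 or 4 spacer thicknesses less about 3 mm
- case (a joint): Slide of the specimen case away from the fence on its springs, 0 (loose, at rest) to 0.006 m; 1.4 N preload plus 0.7 N per mm. It stays at 0 while the spacers are loose and gives 1.5 to 3.5 mm when the last, snug one squeezes in, which takes a push of about 3 to 10 N (a loose one under 1 N); one more would meet the case's front and not enter
- case_face (a point): Top edge of the gap-side face of the specimen case, mid-length (cradle x +43), 52 mm above the bench. The case is a clear box 86 x 96 x 40 mm with a brown isopod in it; its front corner at the gap is rounded 15 mm
- keeper (a joint): Hinge (vertical axis) of the red keeper bar, 118 x 16 x 12 mm, on top of the fence, underside 58 mm above the bench, clear above the spacers. 0 rad: pointing along cradle +x over the fence; grows clockwise seen from above; 1.571: its stop, across the mouth over the spacers, pointing to cradle -y. Starts at 0 to 0.4, stays where left, light friction (0.06 N m)
- keeper_pivot (a point): Hinge axis of the keeper bar (cradle x +5, y +107), height 58 mm
- keeper_post (a point): Top centre of the black upright post (diameter 16, 34 mm tall above the bar, which is 70 to 104 mm above the bench) near the bar's free end, 105 mm from the hinge
- plate1: Spacer plate 1, blue plastic, 110 long (x) x 22 wide (y) x 40 mm high, about 100 g. Origin: centre of underside; rounded nose at its +x. The five start side by side on the rack, centres 22.4 mm apart, 1 against the fence line, noses 8 to 14 mm before the mouth. Home: nose at the back stop, origin at cradle x +33, 22 mm of tail out of the mouth. Push the tail on its fence-ward side to clear the next plate
- plate2: Spacer plate 2, yellow plastic, 110 long (x) x 22 wide (y) x 40 mm high, about 100 g. Origin: centre of underside; rounded nose at its +x. The five start side by side on the rack, centres 22.4 mm apart, 1 against the fence line, noses 8 to 14 mm before the mouth. Home: nose at the back stop, origin at cradle x +33, 22 mm of tail out of the mouth. Push the tail on its fence-ward side to clear the next plate
- plate3: Spacer plate 3, blue plastic, 110 long (x) x 22 wide (y) x 40 mm high, about 100 g. Origin: centre of underside; rounded nose at its +x. The five start side by side on the rack, centres 22.4 mm apart, 1 against the fence line, noses 8 to 14 mm before the mouth. Home: nose at the back stop, origin at cradle x +33, 22 mm of tail out of the mouth. Push the tail on its fence-ward side to clear the next plate
- plate4: Spacer plate 4, yellow plastic, 110 long (x) x 22 wide (y) x 40 mm high, about 100 g. Origin: centre of underside; rounded nose at its +x. The five start side by side on the rack, centres 22.4 mm apart, 1 against the fence line, noses 8 to 14 mm before the mouth. Home: nose at the back stop, origin at cradle x +33, 22 mm of tail out of the mouth. Push the tail on its fence-ward side to clear the next plate
- plate5: Spacer plate 5, blue plastic, 110 long (x) x 22 wide (y) x 40 mm high, about 100 g. Origin: centre of underside; rounded nose at its +x. The five start side by side on the rack, centres 22.4 mm apart, 1 against the fence line, noses 8 to 14 mm before the mouth. Home: nose at the back stop, origin at cradle x +33, 22 mm of tail out of the mouth. Push the tail on its fence-ward side to clear the next plate
- vial: Small jar 36 wide, 60 mm tall, standing on the cradle's free corner. Origin: its underside. A bystander
- dish: Glass dish 60 wide, 15 mm high, on the cradle's free corner. Origin: its underside. A bystander
- jar1: Amber specimen jar 70 wide, 90 mm tall, left on the bench. Origin: its underside. A bystander
- jar2: Specimen jar 60 wide, 75 mm tall, left on the bench. Origin: its underside. A bystander
- rinse: White bottle with red cap, 60 wide, 160 mm tall, right on the bench. Origin: its underside. A bystander
- probe: Screwdriver lying right on the bench. Origin: its underside. A bystander
Things that resemble listed ones, but are neither listed nor needed, are in the scene too. What is shaped like the plate5 but orange or pink is not meant.

How it is judged:
By the outcome, as a careful person would: the job done as asked, in the order asked, and still so for the second after the job is handed in, with the robot touching nothing.
It also fails if it takes over 69 s, if anything falls off the work surface, if the arm or the gripper's body presses on something with over 40 N, if the wrist force passes 120 N, or if a joint passes its speed limit or range.

### The arm

A 6-joint arm with a two-finger parallel gripper is mounted at the origin on the work surface. World frame = base frame: x ahead of the robot, y to its left, z up, the work surface at z = 0. Lengths are in m, angles in rad, forces in N, time in s.
With the tool pointing down it reaches from about 0.35 to 0.975 m from the base axis. Payload 7.1 kg.
Tool frame: the origin (TCP) lies where the fingers leave the gripper's body, on its centre line; the fingertips stand 80 mm ahead of it and the grasp point (between the pads) lies 61 mm ahead of it (robot.finger_overhang is the distance from the TCP to the fingertips, in m); z points along the fingers, y is the direction in which the jaws open and shut (so a half turn about z gives the same grasp; the last joint's range is limited). The gripper opens to 88 mm and grips with 3 to 60 N. Pads are 20 mm wide; open, the fingers measure 115 mm over their backs; the gripper's body (75 mm by 178 mm) begins 61 mm behind the grasp point.
Start: joints at [1.233, 0.423, 1.63, -0, 1.089, -0.019], TCP at [0.196, 0.594, 0.303] pointing down, gripper open.
Joint ranges: [-3, 3], [-0.9, 2.11], [0.09, 2.58], [-1.31, 4.45], [0.11, 2.69], [-2.54, 2.54]. Speed limits (rad/s): [2.39, 2.39, 3.01, 3.14, 3.14, 3.14].

### API

Orientations are given as [roll, pitch, yaw] about the fixed x, y, z axes, in that order (R = Rz(yaw) Ry(pitch) Rx(roll)).
In Python, from plant import robot, viewer gives the robot as it stands.
- The arm moves only by the tool drive_tool, never from a script. Its argument "deltas" is text: rows parted by semicolons, each of 7 numbers parted by spaces: the shift along the tool's x, y, z in mm, then the turn, a rotation vector about the tool's x, y, z in rad, then the opening, from 0 (shut) to 1 (fully open). A call has 1 to 5 rows; each row is the pose to reach, as a shift and turn from the pose measured when the call began, along the tool's axes at that moment; what a row does not reach only later rows make up. A row lasts 1/12 s, in which the tool goes at most 41.7 mm and 7.16 degrees, less where a joint would pass 70% of its speed; a pose out of reach is approached as far as the arm can. A call with a gripper value outside its range is refused whole. The fingers move at their own pace and stop on an object; "grip_force" is the grip in N (left out, the last holds). Time passes only in rows, so rows that repeat a pose let the fingers close. It gives the time, the measured TCP pose, the force and the opening at its end, in the units of the state.
- robot.read_state(): the state, without advancing time (a new reading comes with each control period).
- viewer.capture(name): name is "side" or "top" or "wrist"; returns a dict with "img" (400x640x3 uint8, red, green, blue), "depth" (400x640 float32, m along the optical axis (not along the pixel's ray), 0 where there is no reading), "fx", "fy", "cx", "cy" (pixels), "rvec" (rotation vector, rad) and "tvec" (3), from world to camera coordinates, as OpenCV has them. Camera axes: x right, y down, z forward; pixel columns grow to the right and rows downward; lengths in m; the calibration is good to about 2 mm. A picture is of the moment at which its call begins.
- robot.hand_in(): hands the job in, once; it reports no verdict.
The state is a dict: "clock": time; "joint_positions": joint angles; "qd": joint speeds; "tau": joint torques, N m; "tcp_pos": TCP position; "ee_rot": TCP orientation; "wrist_force": force on the tool from outside, world axes, zero at the start; "torque": the same for the moment, N m; "width": finger opening in m.
Only numpy, scipy, OpenCV 4.12 (cv2) and the standard library are available. Lean on these libraries where they do the work, as an engineer would, in place of code of your own. Each camera call takes 0.05 s, during which the arm holds its last target.

## Working session

There is one attempt and no reset: what is moved stays moved. The work goes in short steps, Python scripts to look and compute and a tool call to move; the robot and the scene stay as the last step left them, time stands still between calls to the robot, and variables do not carry over. Pictures are saved under pics/ and viewed, and the job is handed in when it is done.

Besides the shell and the picture viewer there is one more tool, called after "Emit:" as name(argument=value, ...) on one line, values as JSON. drive_tool: Moves the arm, as the interface text tells. Its arguments: {"type":"object","properties":{"deltas":{"type":"string"},"grip_force":{"type":"number"}},"required":["deltas"]}

```bash
ls; mkdir -p pics
cat > h.py <<'E'
import numpy as np, cv2
from plant import robot, viewer
def cap(n):
    c=viewer.capture(n); R,_=cv2.Rodrigues(np.array(c['rvec'],float)); c['R']=R; c['t']=np.array(c['tvec'],float).reshape(3); return c
def save(c,name,box=None,s=1):
    im=c['img'][:,:,::-1]
    if box: x0,y0,x1,y1=box; im=im[y0:y1,x0:x1]
    if s!=1: im=cv2.resize(im,None,fx=s,fy=s,interpolation=cv2.INTER_CUBIC)
    cv2.imwrite('pics/'+name,im)
def ray(c,u,v,z):
    d=c['R'].T@np.array([(u-c['cx'])/c['fx'],(v-c['cy'])/c['fy'],1]); o=-c['R'].T@c['t']
    return o+d*(z-o[2])/d[2]
def proj(c,p):
    q=c['R']@np.array(p,float)+c['t']; return np.array([c['fx']*q[0]/q[2]+c['cx'],c['fy']*q[1]/q[2]+c['cy']])
E
python3 - <<'E'
from h import *
print(robot.read_state())
for n in ['top','side','wrist']:
    c=cap(n); save(c,n+'0.png'); print(n,c['fx'],c['fy'],c['cx'],c['cy'],-c['R'].T@c['t'],c['R'][2])
    np.savez(n+'0.npz',**c)
E
```

```text
pics
{'clock': 0.0, 'joint_positions': array([ 1.23302101e+00,  4.23860317e-01,  1.63071109e+00, -4.39444064e-06,
        1.08859328e+00, -1.90341224e-02]), 'qd': array([ 0.00031483, -0.00015022, -0.00169028,  0.00047288, -0.00165599,
        0.00020811]), 'tau': array([ 1.63465851e-03, -5.44624364e+01, -2.73668629e+01,  6.43143221e-02,
        2.26092304e-02, -9.44951194e-05]), 'tcp_pos': array([0.19570589, 0.5930991 , 0.30188116]), 'ee_rot': array([-3.14002083e+00, -2.60310289e-05,  2.82285347e+00]), 'wrist_force': array([ 0.25754954,  0.45674876, -0.48276401]), 'torque': array([-0.01632124, -0.02619268,  0.03236334]), 'width': 0.08814655356597094}
top 422.0586536666716 422.0586536666716 318.223348815232 198.87338594179312 [0.4556744  0.01491851 1.20785114] [ 0.05938488  0.01902528 -0.99805384]
side 392.0004261699868 392.0004261699868 318.11847822158614 202.29729537564162 [ 0.39184615 -1.00679401  0.90391582] [ 0.08924699  0.78420287 -0.6140528 ]
wrist 305.30908770070465 305.30908770070465 317.8883612876841 201.18440508301438 [0.13519987 0.61419037 0.38258788] [ 0.22909427 -0.07800442 -0.97027374]
```

View pics/top0.png

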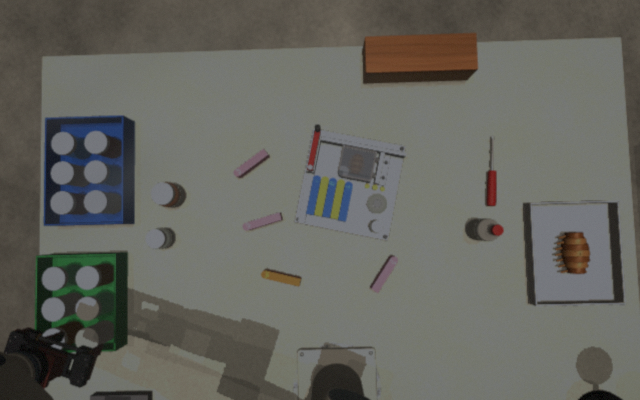

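View pics/side0.png

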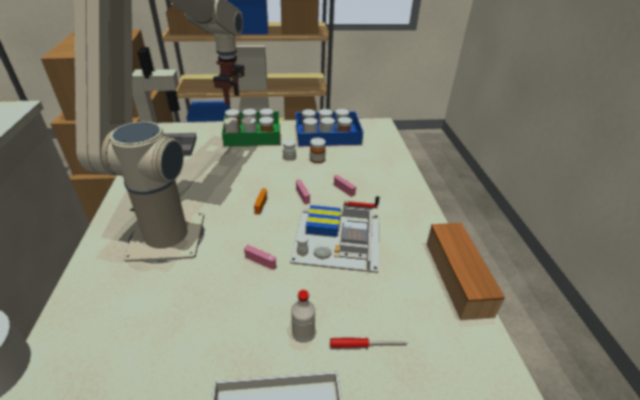

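View pics/wrist0.png

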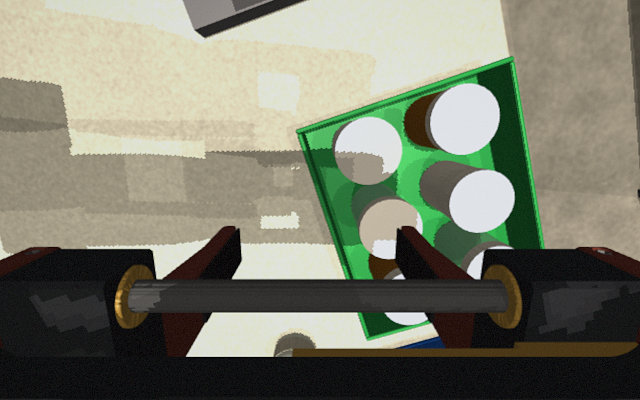

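The top view shows the cradle at px (297–405, 128–240), with the plates at about (310–352, 177–220), the keeper bar at (315, 148) and the case at (357, 163). Next I'll take a close crop to check the choice.

Run:
```python
from h import *
c=dict(np.load('top0.npz')); save(c,'crop0.png',(285,115,415,250),4.4)
c=dict(np.load('side0.npz')); save(c,'crops0.png',(285,190,390,275),7)
```

```text
(no output)
```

View pics/crop0.png

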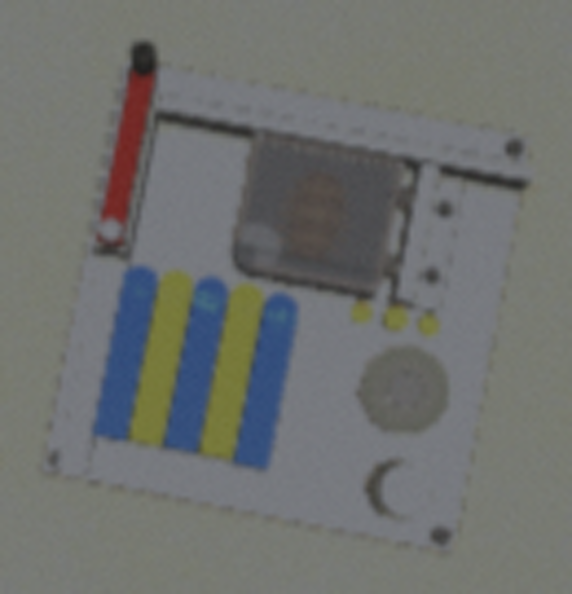

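View pics/crops0.png

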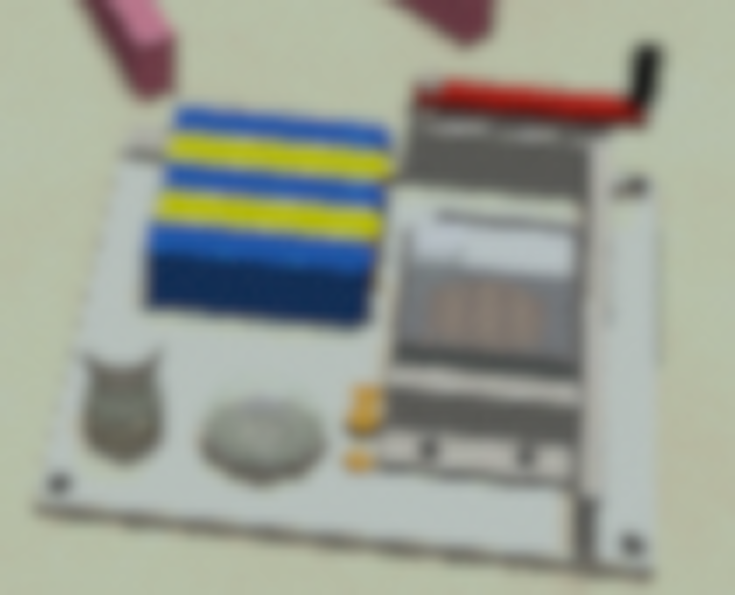

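Candidates for the plates:
- Blue and yellow plates on the rack: top px (320,195), (327,195), (334,197), (341,198), (347,200). Plate 1 is the blue one next to the red-bar fence.
- Orange bar at (281,278) and pink bars at (251,163), (262,221), (384,273): these are decoys.
- Screwdriver at (491,172): red like the keeper, but it isn't it.

The crop confirms blue/yellow/blue/yellow/blue in the rack, with the keeper on the left fence. Next I'll measure the pose.

Run:
```python
from h import *
c=dict(np.load('top0.npz')); c['img']=c['img']
hsv=cv2.cvtColor(c['img'],cv2.COLOR_RGB2HSV)
roi=np.zeros((400,640),np.uint8); roi[115:250,285:415]=1
def comps(lo,hi,z,name):
    m=cv2.inRange(hsv,lo,hi)*roi
    n,l,s,ce=cv2.connectedComponentsWithStats(m)
    for i in range(1,n):
        if s[i,4]<40: continue
        pts=np.argwhere(l==i)[:,::-1].astype(float)
        w=np.array([ray(c,u,v,z)[:2] for u,v in pts])
        r=cv2.minAreaRect((w*1000).astype(np.float32))
        mu=w.mean(0); e=np.linalg.svd(w-mu,full_matrices=False)[2][0]
        print(name,s[i,4],ce[i].round(1),mu.round(4),'dir',np.degrees(np.arctan2(e[1],e[0])).round(2),'rect',np.round(r[0],1),np.round(r[1],1))
comps((100,120,60),(125,255,255),.052,'blue')
comps((22,120,60),(35,255,255),.052,'yel')
comps((0,130,60),(8,255,255),.07,'red'); 
m=cv2.inRange(hsv,(0,0,0),(180,255,45))*roi
print(cv2.connectedComponentsWithStats(m)[2:])
# crop corners of cradle deck z=.012 
for u,v in [(128,65),(532,163),(45,475),(447,550)]:
    print(ray(c,285+u/4.4,115+v/4.4,.012).round(4))
```

```text
blue 245 [313.2 194.8] [0.5361 0.0504] dir 167.25 rect [536.5  50.2] [ 17.3 104.7]
blue 241 [329.2 198. ] [0.5261 0.0067] dir 167.06 rect [527.6   6.2] [ 17.7 104.6]
blue 251 [345.1 201.3] [ 0.5159 -0.0366] dir 167.4 rect [516.7 -36.7] [ 18.  105.5]
yel 224 [321.3 196.1] [0.5318 0.0284] dir 167.04 rect [533.4  28. ] [ 16.7 104.1]
yel 220 [337.2 199.1] [ 0.5225 -0.0151] dir 167.28 rect [523.4 -15.5] [ 16.7 104. ]
red 160 [313.7 147.5] [0.6637 0.0454] dir 167.39 rect [663.6  45.1] [13.4 90.4]
(array([[     0,      0,    640,    400, 255985],
       [   316,    126,      4,      6,     15]], dtype=int32), array([[319.50013477, 199.50415454],
       [317.2       , 128.6       ]]))
[0.7255 0.0445 0.012 ]
[ 0.6536 -0.2152  0.012 ]
[0.4603 0.1046 0.012 ]
[ 0.4058 -0.1516  0.012 ]
```

```bash
cat >> h.py <<'E'
from scipy.spatial.transform import Rotation as Ro
PSI=np.radians(-12.9); O=np.array([.582,-.0462])
def setfit(o,p):
    global O,PSI; O=np.array(o); PSI=p
def c2w(x,y): # mm cradle-> world m
    c,s=np.cos(PSI),np.sin(PSI); return O+np.array([c*x-s*y,s*x+c*y])/1000
def w2c(p):
    c,s=np.cos(PSI),np.sin(PSI); d=(np.array(p[:2])-O)*1000; return np.array([c*d[0]+s*d[1],-s*d[0]+c*d[1]])
def goal(cx,cy,z,yaw=None):
    """tool-frame delta from now to TCP at cradle (cx,cy) mm, z m, yaw (default tool x = cradle +y)"""
    st=robot.read_state(); R=Ro.from_euler('xyz',st['ee_rot'])
    if yaw is None: yaw=PSI+np.pi/2
    Rt=Ro.from_euler('xyz',[np.pi,0,yaw]); p=np.r_[c2w(cx,cy),z]
    return np.round(R.inv().apply(p-st['tcp_pos'])*1000,1), np.round((R.inv()*Rt).as_rotvec(),3)
def stat():
    s=robot.read_state(); print('t',round(s['clock'],2),'cr',w2c(s['tcp_pos']).round(1),'z',s['tcp_pos'][2].round(4),'rpy',s['ee_rot'].round(3),'F',s['wrist_force'].round(1),'w',round(s['width'],4))
E
python3 -c "
from h import *
print(goal(0,-20,.30))"
```

```text
(array([-569.1, -506. ,    2.7]), array([-1.000e-03,  1.000e-03,  1.477e+00]))
```

Emit:
drive_tool(deltas="-28 -25 0 0 0 0.1 0; -58 -51 0 0 0 0.21 0; -88 -77 0 0 0 0.32 0; -118 -104 0 0 0 0.43 0; -148 -131 0 0 0 0.54 0", grip_force=20)

```text
clock: 0.57
tcp_pos: [0.2956, 0.4207, 0.302]
ee_rot: [-3.14, 0.001, 2.278]
wrist_force: [0.3, -0.0, 0.4]
width: 0.0577
```

```bash
python3 -c "
from h import *
stat();print(goal(0,-20,.30))"
```

```text
t 0.57 cr [-383.4  391.2] z 0.302 rpy [-3.140e+00  1.000e-03  2.278e+00] F [ 0.3 -0.   0.4] w 0.0577
(array([-552.9, -101.8,    2.5]), array([-0.001,  0.001,  0.932]))
```

Emit:
drive_tool(deltas="-39 -7 0 0 0 0.1 0; -78 -14 0 0 0 0.2 0; -117 -21 0 0 0 0.3 0; -156 -28 0 0 0 0.4 0; -195 -35 0 0 0 0.5 0")

```text
clock: 0.98
tcp_pos: [0.3962, 0.248, 0.3022]
ee_rot: [-3.141, 0.001, 1.773]
wrist_force: [1.3, 0.7, -0.3]
width: 0.0248
```

```bash
python3 -c "
from h import *
stat();print(goal(0,-20,.30))"
```

```text
t 0.98 cr [-246.8  245.2] z 0.3022 rpy [-3.141e+00  1.000e-03  1.773e+00] F [ 1.3  0.7 -0.3] w 0.0248
(array([-343.7,  114.6,    2.6]), array([-0.   ,  0.001,  0.428]))
```

Emit:
drive_tool(deltas="-38 12 0 0 0 0.1 0; -76 25 0 0 0 0.2 0; -114 38 0 0 0 0.3 0; -152 51 0 0 0 0.4 0; -190 63 1 0 0 0.43 0")

```text
clock: 1.4
tcp_pos: [0.4968, 0.0725, 0.3016]
ee_rot: [3.141, 0.001, 1.338]
wrist_force: [0.6, 0.9, 1.0]
width: 0.0005
```

```bash
python3 -c "
from h import *
stat();print(goal(0,-20,.30))"
```

```text
t 1.4 cr [-109.5   96.7] z 0.3016 rpy [3.141e+00 1.000e-03 1.338e+00] F [0.6 0.9 1. ] w 0.0005
(array([-115.9,  110.4,    1.8]), array([ 0.   ,  0.001, -0.008]))
```

Emit:
drive_tool(deltas="-29 27 0 0 0 -0.008 0; -58 55 1 0 0 -0.008 0; -87 82 1 0 0 -0.008 0; -116 110 2 0 0 -0.008 0; -116 110 2 0 0 -0.008 0")

```text
clock: 1.82
tcp_pos: [0.58, -0.0711, 0.2998]
ee_rot: [3.138, 0.002, 1.342]
wrist_force: [0.6, 0.8, 1.1]
width: 0.0002
```

```bash
python3 -c "
from h import *
stat();
c=cap('wrist'); save(c,'wrist1.png'); np.savez('wrist1.npz',**c)"
```

```text
t 1.82 cr [  3.7 -24.7] z 0.2998 rpy [3.138e+00 2.000e-03 1.342e+00] F [0.6 0.8 1.1] w 0.0002
```

View pics/wrist1.png

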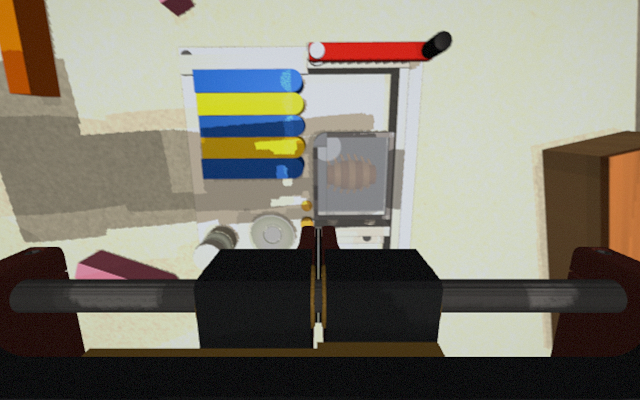

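Run:
```python
from h import *
c=dict(np.load('wrist1.npz')); save(c,'w1a.png',(175,25,465,250),2.7)
hsv=cv2.cvtColor(c['img'],cv2.COLOR_RGB2HSV)
for lo,hi,n in [((100,120,40),(125,255,255),'b'),((18,140,60),(35,255,255),'y')]:
    m=cv2.inRange(hsv,lo,hi); m[:60]=0;m[190:]=0;m[:,:185]=0;m[:,310:]=0
    k,l,s,ce=cv2.connectedComponentsWithStats(m)
    for i in range(1,k):
        if s[i,4]<600: continue
        pts=np.argwhere(l==i)[:,::-1]
        w=np.array([w2c(ray(c,u,v,.052)) for u,v in pts])
        mu=w.mean(0); e=np.linalg.svd(w-mu,full_matrices=False)[2][0]
        print(n,mu.round(1),'x',np.percentile(w[:,0],[.3,99.7]).round(1),'y',np.percentile(w[:,1],[1,99]).round(1),'ang',np.degrees(np.arctan(e[1]/e[0])).round(2))
```

```text
b [-64.5  84.8] x [-118.2  -10.4] y [74.7 94.8] ang -0.3
b [-64.   40.6] x [-116.5   -9. ] y [30.3 50.5] ang 0.12
b [-65.1  -3.7] x [-117.9  -10.5] y [-14.4   6.2] ang 0.4
y [-64.1  62.7] x [-116.9   -9.6] y [52.3 73. ] ang -0.17
y [-63.   18.5] x [-117.    -8.4] y [ 8. 29.] ang 0.44
```

View pics/w1a.png

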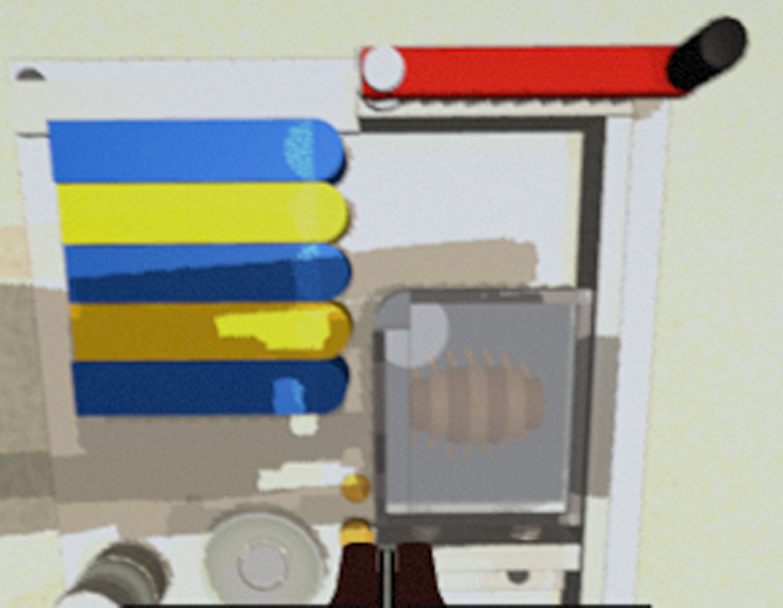

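Run:
```python
from h import *
c=dict(np.load('wrist1.npz'))
def q(n,u,v,z): print(n,w2c(ray(c,175+u/2.7,25+v/2.7,z)).round(1))
q('fence start/top',360,117,.052);q('fence top far',600,117,.052);q('fence bot',365,131,.012);q('fence bot far',583,131,.012)
q('stop top',605,200,.052);q('stop bot',583,200,.012);q('stop bot low',581,260,.012)
q('case face L',400,290,.052);q('case R',588,290,.052);q('case left',373,400,.052)
q('cradle left',15,100,.012);q('cradle right',665,110,.012)
q('pivot',384,68,.070);q('post base',686,70,.07);q('post top',724,42,.104)
```

```text
fence start/top [-2.9 95.9]
fence top far [86.  95.6]
fence bot [-1.8 97.1]
fence bot far [89.1 96.8]
stop top [89.6 66.3]
stop bot [90.6 69.4]
stop bot low [91.  44.7]
case face L [11.9 33.4]
case R [85.  33.1]
case left [ 1.1 -9.6]
cradle left [-146.   109.6]
cradle right [122.7 104.7]
pivot [  6.  108.7]
post base [110.5 107.6]
post top [109.9 108.2]
```

```bash
cat >> h.py <<'E'
O=c2w(1.7,1.2)
E
python3 -c "
from h import *
stat();print(O,goal(-150,87,.15))"
```

```text
t 1.87 cr [ -0.2 -24. ] z 0.2993 rpy [3.141e+00 2.000e-03 1.342e+00] F [-0.7  0.4 -0.3] w 0.0001
[ 0.58392499 -0.04540981] (array([ 110.7, -150.3,  149.1]), array([ 0.001,  0.002, -0.004]))
```

Emit:
drive_tool(deltas="22 -30 10 0 0 -0.004 0; 44 -60 40 0 0 -0.004 0; 66 -90 75 0 0 -0.004 0; 88 -120 110 0 0 -0.004 0; 111 -150 149 0 0 -0.004 0")

```text
clock: 2.28
tcp_pos: [0.4726, 0.0543, 0.1761]
ee_rot: [3.14, 0.001, 1.346]
wrist_force: [0.3, 0.8, 0.3]
width: 0.0006
```

```bash
python3 -c "
from h import *
stat();print(O,goal(-150,87,.108))
c=cap('wrist'); save(c,'wrist2.png'); np.savez('wrist2.npz',**c)"
```

```text
t 2.28 cr [-130.8   72.3] z 0.1761 rpy [3.140e+00 1.000e-03 1.346e+00] F [0.3 0.8 0.3] w 0.0006
[ 0.58392499 -0.04540981] (array([ 14.8, -19.3,  68.1]), array([0.001, 0.001, 0.   ]))
```

View pics/wrist2.png

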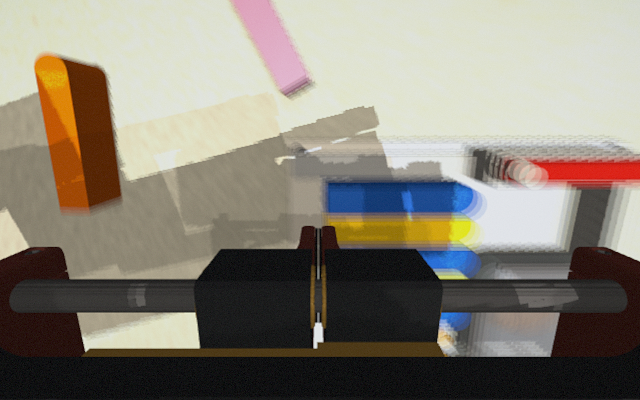

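Blurred by motion: the tips are at (319,230), behind the blue plate's tail, which is at (327,197).

Emit:
drive_tool(deltas="15 -20 8 0 0 0 0; 15 -20 35 0 0 0 0; 15 -20 67 0 0 0 0; 15 -20 67 0 0 0 0")

```text
clock: 2.67
tcp_pos: [0.4455, 0.0758, 0.1003]
ee_rot: [-3.123, 0.007, 1.349]
wrist_force: [-0.4, -0.6, 0.0]
width: 0.0001
```

```bash
python3 -c "
from h import *
stat()
c=cap('wrist'); save(c,'wrist3.png');stat();c=cap('top'); save(c,'top3.png',(285,115,415,250),4.4)
from h import *
for x,y,z in [(-136.5,87,.028),(-120,95,.052)]: print(proj(c,[*c2w(x,y),z]))"
```

```text
t 2.67 cr [-161.9   87.2] z 0.1003 rpy [-3.123  0.007  1.349] F [-0.4 -0.6  0. ] w 0.0001
t 2.72 cr [-160.7   87.4] z 0.1023 rpy [-3.125  0.006  1.348] F [-0.3 -0.1  0.5] w 0.0007
[307.12333945 219.03233385]
[305.05691259 212.44769931]
```

View pics/wrist3.png

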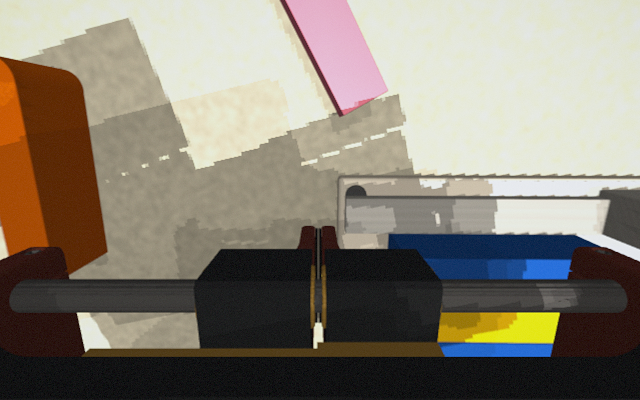

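View pics/top3.png

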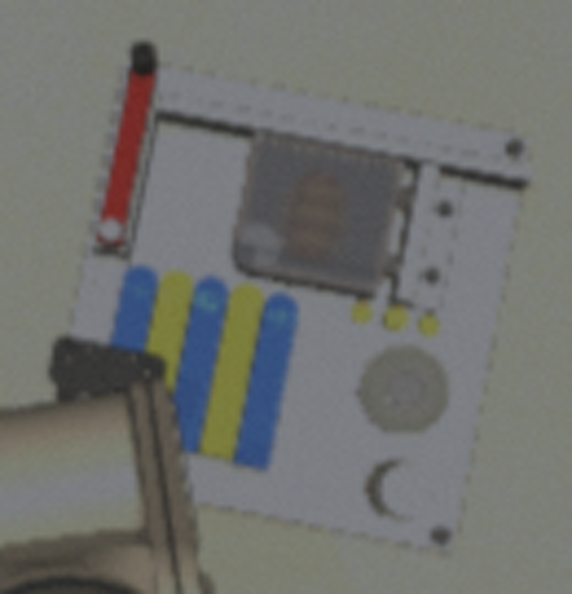

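The tool overshot by about 10 mm and is settling. The tips are clear behind blue plate 1.

```bash
python3 -c "
from h import *
stat();print(goal(-143,87.5,.108))"
```

```text
t 2.77 cr [-159.4   87.6] z 0.1038 rpy [-3.128  0.005  1.348] F [ 0.6 -0.4  0.6] w 0.0005
(array([-0.2, 16.4, -4.4]), array([-0.014,  0.005,  0.002]))
```

Emit:
drive_tool(deltas="0 4 -4 -0.014 0.005 0 0; 0 10 -4 -0.014 0.005 0 0; 0 16 -4 -0.014 0.005 0 0; 0 16 -4 -0.014 0.005 0 0")

```text
clock: 3.1
tcp_pos: [0.4665, 0.0718, 0.1093]
ee_rot: [3.136, -0.001, 1.347]
wrist_force: [0.5, -0.0, 0.1]
width: 0.0006
```

```bash
python3 -c "
from h import *
stat();print(goal(-50,87.5,.108))"
```

```text
t 3.1 cr [-140.7   88.1] z 0.1093 rpy [ 3.136e+00 -1.000e-03  1.347e+00] F [ 0.5 -0.   0.1] w 0.0006
(array([-0.7, 90.7,  1.8]), array([ 0.005, -0.001,  0.002]))
```

Emit:
drive_tool(deltas="-0.5 8 1 0.005 0 0 0; -0.5 18 1 0.005 0 0 0; -0.5 28 1 0.005 0 0 0; -0.5 38 1 0.005 0 0 0; -0.5 48 1 0.005 0 0 0")

```text
clock: 3.52
tcp_pos: [0.5142, 0.0604, 0.1085]
ee_rot: [-3.142, -0.001, 1.347]
wrist_force: [-1.3, -0.5, 1.2]
width: 0.0004
```

```bash
python3 -c "
from h import *
stat();print(goal(-45,87.5,.108))"
```

```text
t 3.52 cr [-91.5  87.5] z 0.1085 rpy [-3.142e+00 -1.000e-03  1.347e+00] F [-1.3 -0.5  1.2] w 0.0004
(array([-0.1, 46.5,  0.5]), array([-0.   , -0.001,  0.001]))
```

Emit:
drive_tool(deltas="0 10 0 0 0 0 0; 0 20 0 0 0 0 0; 0 29 0 0 0 0 0; 0 37 0 0 0 0 0; 0 42 0 0 0 0 0")

```text
clock: 3.93
tcp_pos: [0.5565, 0.0508, 0.1085]
ee_rot: [3.141, -0.002, 1.347]
wrist_force: [-0.6, -0.3, -0.8]
width: 0.0004
```

```bash
python3 -c "
from h import *
stat()
c=cap('wrist'); save(c,'wrist4.png');c=cap('top'); save(c,'top4.png',(285,115,415,250),4.4)
stat()"
```

```text
t 3.93 cr [-48.2  87.6] z 0.1085 rpy [ 3.141e+00 -2.000e-03  1.347e+00] F [-0.6 -0.3 -0.8] w 0.0004
t 4.03 cr [-48.5  87.7] z 0.1085 rpy [ 3.141e+00 -2.000e-03  1.347e+00] F [-0.2  0.3  1.1] w 0.0003
```

View pics/wrist4.png

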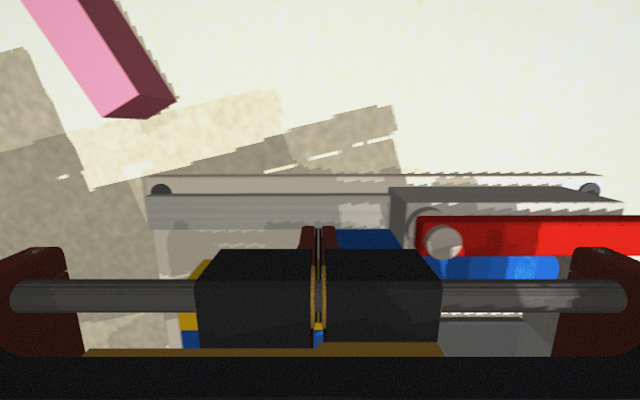

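View pics/top4.png

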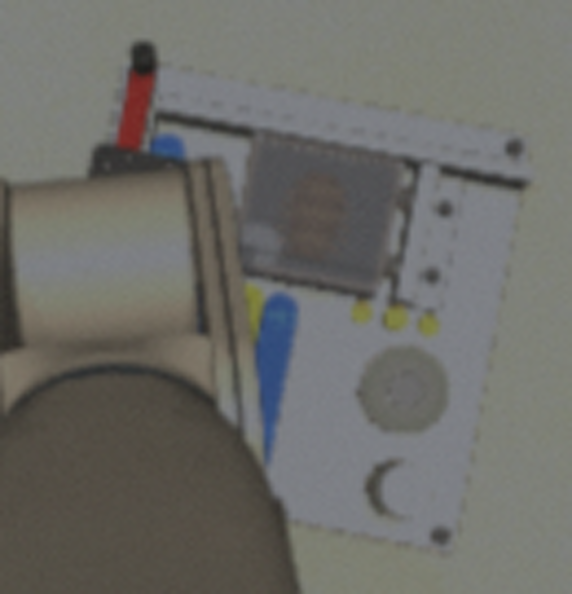

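Blue plate 1 has its nose in the gap at crop (168,140), and the arm is clear of the keeper. I'll creep it home.

Emit:
drive_tool(deltas="0 4 0 0 0 0 0; 0 8 0 0 0 0 0; 0 11 0 0 0 0 0; 0 13 0 0 0 0 0; 0 14 0 0 0 0 0")

```text
clock: 4.45
tcp_pos: [0.5701, 0.0477, 0.1085]
ee_rot: [3.141, -0.002, 1.347]
wrist_force: [-0.2, 0.4, -1.0]
width: 0.0001
```

```bash
python3 -c "
from h import *
stat()"
```

```text
t 4.45 cr [-34.3  87.7] z 0.1085 rpy [ 3.141e+00 -2.000e-03  1.347e+00] F [-0.2  0.4 -1. ] w 0.0001
```

Emit:
drive_tool(deltas="0 1 0 0 0 0 0; 0 2 0 0 0 0 0; 0 3 0 0 0 0 0; 0 4 0 0 0 0 0")

```text
clock: 4.78
tcp_pos: [0.5713, 0.0474, 0.1084]
ee_rot: [-3.136, -0.001, 1.346]
wrist_force: [-12.6, 5.1, 12.6]
width: 0.0007
```

Stopped at x = -33.2 with about 13 N, so plate 1 is home. Now back off, lift, and go behind plate 2.

Emit:
drive_tool(deltas="0 -3 0 0 0 0 0; 0 -10 -8 0 0 0 0; -3 -25 -30 0 0 0 0; -12 -50 -45 0 0 0 0; -20 -75 -48 0 0 0 0")

```text
clock: 5.2
tcp_pos: [0.4947, 0.0446, 0.1593]
ee_rot: [-3.141, -0.002, 1.347]
wrist_force: [0.0, 0.2, 0.5]
width: 0.0007
```

```bash
python3 -c "
from h import *
stat();print(goal(-146,65,.155),goal(-146,65,.108))
c=cap('wrist'); save(c,'wrist5.png');c=cap('top'); save(c,'top5.png',(285,115,415,250),4.4)
"
```

```text
t 5.2 cr [-107.1   67.8] z 0.1593 rpy [-3.141e+00 -2.000e-03  1.347e+00] F [0.  0.2 0.5] w 0.0007
(array([ -2.8, -38.9,   4.3]), array([-0.001, -0.002,  0.001])) (array([ -2.9, -38.9,  51.3]), array([-0.001, -0.002,  0.001]))
```

View pics/wrist5.png

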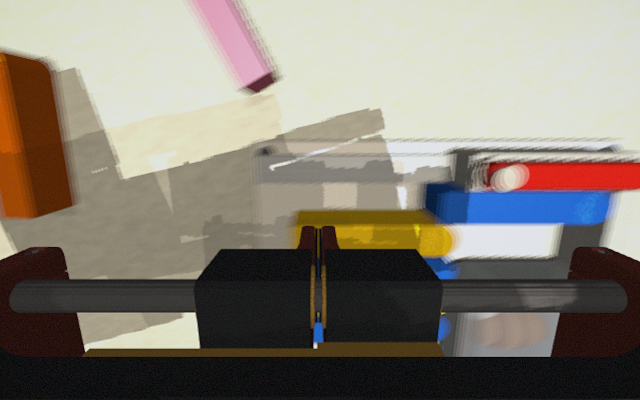

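Blue plate 1 now lies along the fence, with its nose at the back stop at about (605,205). The tail sticks out at (430,205). Plate 2 (yellow) is in front of the fingers.

Emit:
drive_tool(deltas="-2 -15 2 0 0 0 0; -3 -30 4 0 0 0 0; -3 -39 10 0 0 0 0; -3 -40 28 0 0 0 0; -3 -40 48 0 0 0 0")

```text
clock: 5.72
tcp_pos: [0.4512, 0.0506, 0.1103]
ee_rot: [-3.138, -0.001, 1.347]
wrist_force: [0.3, -0.2, -0.4]
width: 0.0002
```

```bash
python3 -c "
from h import *
stat()
c=cap('wrist'); save(c,'wrist6.png');stat();print(goal(-142,65,.108))
"
```

```text
t 5.72 cr [-150.8   64. ] z 0.1103 rpy [-3.138e+00 -1.000e-03  1.347e+00] F [ 0.3 -0.2 -0.4] w 0.0002
t 5.77 cr [-152.3   63.4] z 0.107 rpy [-3.133  0.     1.347] F [-0.7 -1.4 -1.8] w 0.0002
(array([ 1.6, 10.3, -1.1]), array([-0.009,  0.   ,  0.001]))
```

View pics/wrist6.png

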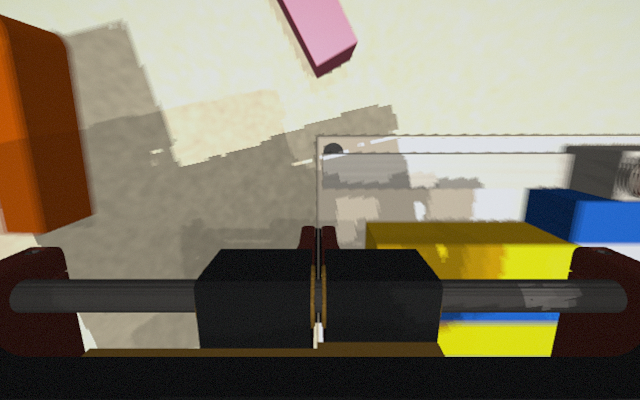

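Emit:
drive_tool(deltas="1 3 -1 -0.008 0 0 0; 1.5 9 -1 -0.008 0 0 0; 1.5 17 -1 -0.008 0 0 0; 1.5 26 -1 -0.008 0 0 0; 1.5 36 -1 -0.008 0 0 0")

```text
clock: 6.18
tcp_pos: [0.4866, 0.0437, 0.1085]
ee_rot: [3.141, 0.0, 1.347]
wrist_force: [-1.4, 0.7, 1.1]
width: 0.0005
```

```bash
python3 -c "
from h import *
stat();print(goal(-46,64.5,.108))"
```

```text
t 6.18 cr [-114.8   65.1] z 0.1085 rpy [3.141 0.    1.347] F [-1.4  0.7  1.1] w 0.0005
(array([-0.7, 68.8,  0.5]), array([0.   , 0.   , 0.001]))
```

Emit:
drive_tool(deltas="-0.5 10 0 0 0 0 0; -0.5 20 0 0 0 0 0; -0.5 30 0 0 0 0 0; -0.5 40 0 0 0 0 0; -0.5 48 0 0 0 0 0")

```text
clock: 6.6
tcp_pos: [0.5346, 0.0322, 0.1086]
ee_rot: [3.141, -0.0, 1.346]
wrist_force: [-1.3, 0.8, 0.9]
width: -0.0001
```

```bash
python3 -c "
from h import *
stat()
c=cap('top'); save(c,'top6.png',(285,115,415,250),4.4)"
```

```text
t 6.6 cr [-65.4  64.7] z 0.1086 rpy [ 3.141 -0.     1.346] F [-1.3  0.8  0.9] w -0.0001
```

View pics/top6.png

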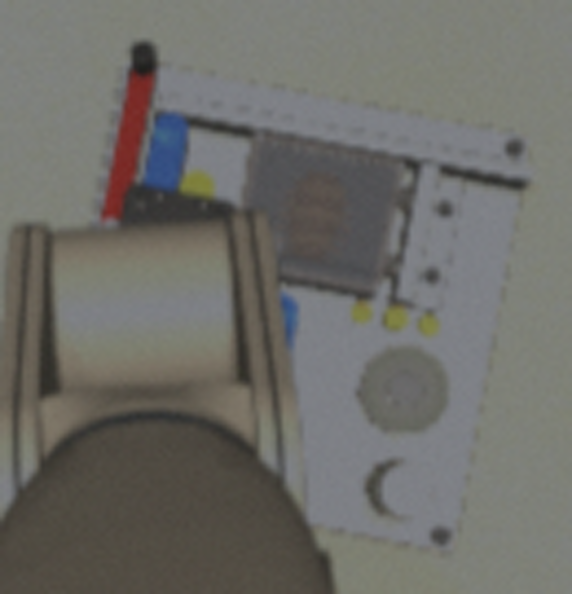

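The yellow nose is entering beside blue plate 1, which is at the back stop at crop (172,118). Continuing.

Emit:
drive_tool(deltas="0 9 0 0 0 0 0; 0 17 0 0 0 0 0; 0 23 0 0 0 0 0; 0 28 0 0 0 0 0; 0 31 0 0 0 0 0")

```text
clock: 7.07
tcp_pos: [0.5658, 0.0251, 0.1087]
ee_rot: [3.141, -0.0, 1.346]
wrist_force: [-8.6, 4.3, 7.7]
width: 0.0005
```

Emit:
drive_tool(deltas="0 1 0 0 0 0 0; 0 2 0 0 0 0 0; 0 3 0 0 0 0 0; 0 4 0 0 0 0 0")

```text
clock: 7.4
tcp_pos: [0.5663, 0.0249, 0.1085]
ee_rot: [-3.133, 0.001, 1.346]
wrist_force: [-15.0, 6.8, 16.1]
width: 0.0005
```

```bash
python3 -c "
from h import *
stat()"
```

```text
t 7.4 cr [-32.9  64.6] z 0.1085 rpy [-3.133e+00  1.000e-03  1.346e+00] F [-15.    6.8  16.1] w 0.0005
```

Plate 2 is home at the same reading (-32.9). On to plate 3.

Emit:
drive_tool(deltas="0 -3 0 0 0 0 0; 0 -10 -8 0 0 0 0; -3 -25 -30 0 0 0 0; -12 -50 -45 0 0 0 0; -20 -75 -48 0 0 0 0")

```text
clock: 7.82
tcp_pos: [0.4899, 0.0222, 0.1595]
ee_rot: [-3.138, -0.0, 1.346]
wrist_force: [0.6, 0.4, 0.0]
width: 0.0005
```

```bash
python3 -c "
from h import *
stat();print(goal(-146,43,.155),goal(-146,43,.108))
c=cap('wrist'); save(c,'wrist7.png');c=cap('top'); save(c,'top7.png',(285,115,415,250),4.4)
"
```

```text
t 7.82 cr [-106.7   44.9] z 0.1595 rpy [-3.138 -0.     1.346] F [0.6 0.4 0. ] w 0.0005
(array([ -1.8, -39.3,   4.7]), array([-0.003, -0.   ,  0.001])) (array([ -1.9, -39.1,  51.7]), array([-0.003, -0.   ,  0.001]))
```

View pics/wrist7.png

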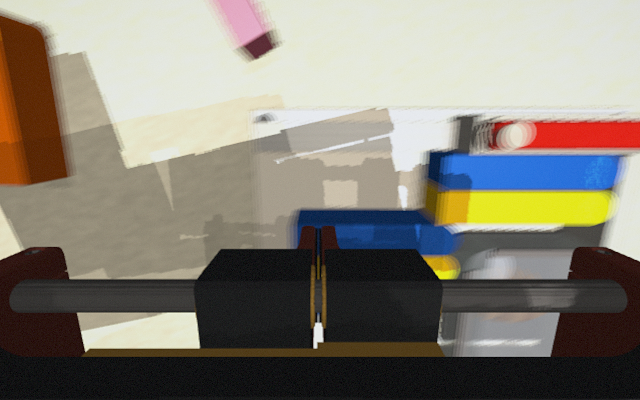

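Plates 1 and 2 are flush at (430,190). The gap left to the case is a bit narrower than one plate, so plate 3 is the snug one.

Emit:
drive_tool(deltas="-1 -15 2 0 0 0 0; -1 -28 4 0 0 0 0; -1 -36 10 0 0 0 0; -1 -37 28 0 0 0 0; -1 -37 50 0 0 0 0")

```text
clock: 8.33
tcp_pos: [0.45, 0.0295, 0.1088]
ee_rot: [-3.135, 0.0, 1.346]
wrist_force: [-0.2, 0.8, 0.7]
width: 0.0005
```

```bash
python3 -c "
from h import *
stat()
c=cap('wrist'); save(c,'wrist8.png');stat();print(goal(-142,42.5,.108))
"
```

```text
t 8.33 cr [-147.3   43.1] z 0.1088 rpy [-3.135  0.     1.346] F [-0.2  0.8  0.7] w 0.0005
t 8.38 cr [-149.1   42.5] z 0.1052 rpy [-3.130e+00  2.000e-03  1.346e+00] F [-1.  -0.5 -1.9] w 0.0006
(array([-0. ,  7. , -2.9]), array([-0.012,  0.002,  0.001]))
```

View pics/wrist8.png

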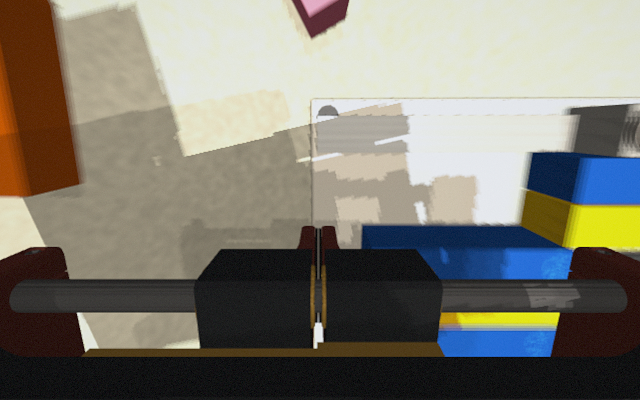

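Emit:
drive_tool(deltas="0 3 -3 -0.01 0 0 0; 0 8 -3 -0.01 0 0 0; 0 15 -3 -0.01 0 0 0; 0 23 -3 -0.01 0 0 0; 0 31 -3 -0.01 0 0 0")

```text
clock: 8.8
tcp_pos: [0.4799, 0.0222, 0.1086]
ee_rot: [-3.141, 0.002, 1.346]
wrist_force: [-2.1, 0.9, 1.1]
width: 0.0004
```

```bash
python3 -c "
from h import *
stat()"
```

```text
t 8.8 cr [-116.5   42.7] z 0.1086 rpy [-3.141e+00  2.000e-03  1.346e+00] F [-2.1  0.9  1.1] w 0.0004
```

Emit:
drive_tool(deltas="0 6 0 0 0 0 0; 0 12 0 0 0 0 0; 0 18 0 0 0 0 0; 0 24 0 0 0 0 0; 0 30 0 0 0 0 0")

```text
clock: 9.22
tcp_pos: [0.5058, 0.0158, 0.1083]
ee_rot: [-3.133, 0.003, 1.346]
wrist_force: [-12.5, 4.4, 11.8]
width: 0.0004
```

```bash
python3 -c "
from h import *
stat()
c=cap('top'); save(c,'top8.png',(285,115,415,250),4.4)"
```

```text
t 9.22 cr [-89.8  42.2] z 0.1083 rpy [-3.133e+00  3.000e-03  1.346e+00] F [-12.5   4.4  11.8] w 0.0004
```

View pics/top8.png

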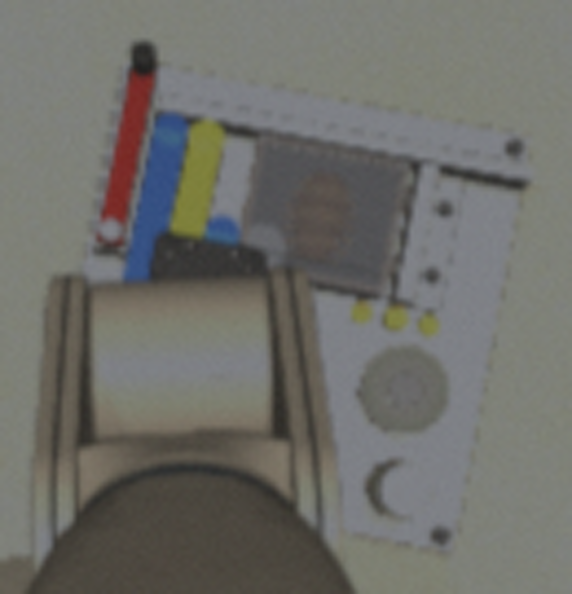

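The blue plate 3 nose is in at crop (222,228), between the yellow plate and the case. The case is shifting slightly. Keep pushing.

Emit:
drive_tool(deltas="0 6 0 0 0 0 0; 0 12 0 0 0 0 0; 0 18 0 0 0 0 0; 0 24 0 0 0 0 0; 0 30 0 0 0 0 0")

```text
clock: 9.68
tcp_pos: [0.535, 0.0092, 0.1082]
ee_rot: [-3.13, 0.003, 1.346]
wrist_force: [-9.2, 4.6, 8.4]
width: 0.0006
```

```bash
python3 -c "
from h import *
stat()"
```

```text
t 9.68 cr [-59.9  42.3] z 0.1082 rpy [-3.130e+00  3.000e-03  1.346e+00] F [-9.2  4.6  8.4] w 0.0006
```

Emit:
drive_tool(deltas="0 6 0 -0.008 0 0 0; 0 12 0 -0.008 0 0 0; 0 17 0 -0.008 0 0 0; 0 21 0 -0.008 0 0 0; 0 24 0 -0.008 0 0 0")

```text
clock: 10.1
tcp_pos: [0.5574, 0.0042, 0.1078]
ee_rot: [-3.135, 0.003, 1.346]
wrist_force: [-6.3, 3.8, 6.4]
width: 0.0007
```

```bash
python3 -c "
from h import *
stat()"
```

```text
t 10.1 cr [-36.9  42.4] z 0.1078 rpy [-3.135e+00  3.000e-03  1.346e+00] F [-6.3  3.8  6.4] w 0.0007
```

Emit:
drive_tool(deltas="0 2 0 0 0 0 0; 0 4 0 0 0 0 0; 0 5 0 0 0 0 0; 0 7 0 0 0 0 0; 0 8 0 0 0 0 0")

```text
clock: 10.52
tcp_pos: [0.5619, 0.0032, 0.1075]
ee_rot: [-3.125, 0.004, 1.345]
wrist_force: [-16.0, 7.7, 14.5]
width: 0.0005
```

```bash
python3 -c "
from h import *
stat()"
```

```text
t 10.52 cr [-32.4  42.5] z 0.1075 rpy [-3.125  0.004  1.345] F [-16.    7.7  14.5] w 0.0005
```

It resists with about 18 N at -32.4, the home reading. Retract and look.

Emit:
drive_tool(deltas="0 -4 0 -0.016 0 0 0; 0 -10 -8 -0.016 0 0 0; 0 -20 -30 -0.016 0 0 0; -20 -30 -70 -0.016 0 0 0; -40 -30 -110 -0.016 0 0 0")

```text
clock: 10.93
tcp_pos: [0.5243, -0.0255, 0.2122]
ee_rot: [-3.138, 0.005, 1.347]
wrist_force: [1.3, 0.4, -0.4]
width: 0.0005
```

```bash
python3 -c "
from h import *
stat();print(goal(-20,-30,.26))"
```

```text
t 10.93 cr [-62.6   6.1] z 0.2122 rpy [-3.138  0.005  1.347] F [ 1.3  0.4 -0.4] w 0.0005
(array([-36.3,  42.4, -47.8]), array([-0.004,  0.005,  0.002]))
```

Emit:
drive_tool(deltas="-12 14 -16 0 0 0 0; -24 28 -32 0 0 0 0; -36 42 -48 0 0 0 0; -36 42 -48 0 0 0 0; -36 42 -48 0 0 0 0")

```text
clock: 11.35
tcp_pos: [0.5581, -0.0704, 0.2615]
ee_rot: [-3.141, 0.004, 1.346]
wrist_force: [-0.0, -0.1, -0.5]
width: 0.0005
```

```bash
python3 -c "
from h import *
stat()
c=cap('wrist'); save(c,'wrist9.png'); np.savez('wrist9.npz',**c); save(c,'w9a.png',(175,25,465,250),2.7)"
```

```text
t 11.35 cr [-19.6 -30.1] z 0.2615 rpy [-3.141  0.004  1.346] F [-0.  -0.1 -0.5] w 0.0005
```

View pics/w9a.png

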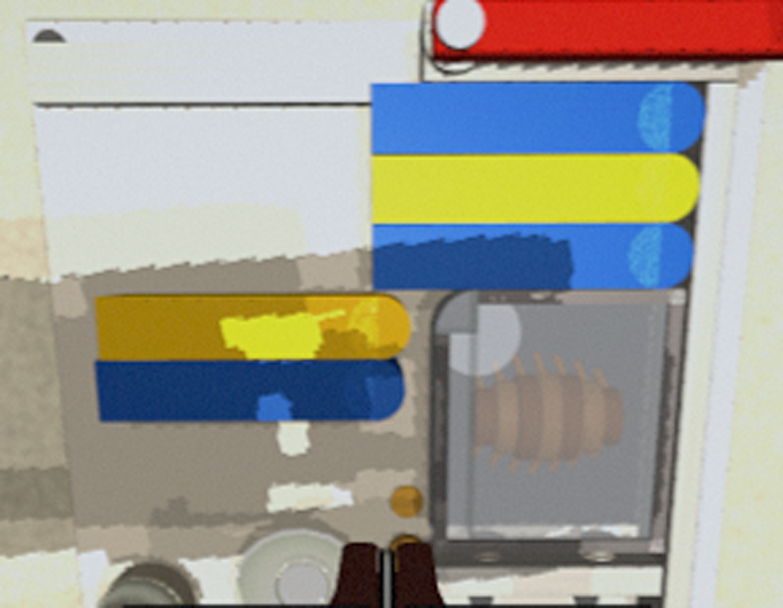

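Run:
```python
from h import *
c=dict(np.load('wrist9.npz'))
def q(n,u,v,z): print(n,w2c(ray(c,175+u/2.7,25+v/2.7,z)).round(1))
for v,a,b in [(118,371,704),(187,371,699),(256,372,693)]: q('tail',a,v,.052); q('nose',b,v,.052)
q('fence',430,81,.052); q('p12',500,153,.052);q('p23',500,222,.052);q('p3/case',500,290,.052);q('p3 tail edge',380,289,.052)
q('case R top',680,291,.052)
q('p4 tail',96,328,.052);q('p4 nose',410,328,.052);q('p5 tail',97,390,.052);q('p5 nose',403,390,.052)
q('stop',706,83,.052);q('case left',434,420,.052)
```

```text
tail [-22.8  83.4]
nose [86.  83.3]
tail [-22.9  62.1]
nose [86.4 62. ]
tail [-22.7  39.8]
nose [86.4 39.8]
fence [-3.6 94.5]
p12 [19.7 72.7]
p23 [20.5 50.9]
p3/case [21.2 28.5]
p3 tail edge [-20.   28.9]
case R top [83.  28.2]
p4 tail [-118.5   15.8]
p4 nose [-9.6 15.7]
p5 tail [-120.1   -5.8]
p5 nose [-11.9  -5.9]
stop [85.7 93.9]
case left [ -0.8 -16.7]
```

All three plates are home: tails flush at x ≈ -22.8, noses at the stop. The case face moved from about 32 to 28.5 mm (around 3 mm), so it's snug. Plates 4 and 5 are still on the rack. Keeper next, starting outside the post.

```bash
python3 -c "
from h import *
stat();print(goal(110,137,.23),goal(110,137,.157))"
```

```text
t 11.4 cr [-20.8 -29.7] z 0.2602 rpy [-3.138  0.004  1.347] F [0.1 0.5 0.2] w 0.0005
(array([166.7, 131. ,  29.1]), array([-0.003,  0.004,  0.001])) (array([167.1, 131.3, 102.1]), array([-0.003,  0.004,  0.001]))
```

Emit:
drive_tool(deltas="25 20 0 0 0 0 0; 55 43 2 0 0 0 0; 88 69 5 0 0 0 0; 120 95 10 0 0 0 0; 150 118 20 0 0 0 0")

```text
clock: 11.82
tcp_pos: [0.7061, 0.0527, 0.2384]
ee_rot: [-3.138, 0.004, 1.347]
wrist_force: [1.2, -0.3, 0.7]
width: 0.0004
```

```bash
python3 -c "
from h import *
stat();print(goal(110,137,.2),goal(110,137,.157))"
```

```text
t 11.82 cr [ 97.2 122.9] z 0.2384 rpy [-3.138  0.004  1.347] F [ 1.2 -0.3  0.7] w 0.0004
(array([14.3, 13. , 38.3]), array([-0.004,  0.004,  0.002])) (array([14.5, 13.2, 81.3]), array([-0.004,  0.004,  0.002]))
```

Emit:
drive_tool(deltas="10 8 5 0 0 0 0; 14 12 15 0 0 0 0; 14 13 38 0 0 0 0; 14 13 60 0 0 0 0; 14 13 78 0 0 0 0")

```text
clock: 12.23
tcp_pos: [0.7191, 0.0631, 0.1571]
ee_rot: [-3.134, 0.006, 1.348]
wrist_force: [-0.4, -0.1, 0.3]
width: 0.0004
```

```bash
python3 -c "
from h import *
stat();c=cap('wrist'); save(c,'wrist10.png');stat();print(goal(110,137,.157))
c=cap('side'); save(c,'side10.png',(285,170,410,275),6)"
```

```text
t 12.23 cr [107.5 136. ] z 0.1571 rpy [-3.134  0.006  1.348] F [-0.4 -0.1  0.3] w 0.0004
t 12.28 cr [105.7 135.2] z 0.1533 rpy [-3.129  0.007  1.348] F [-2.  -0.2 -2.1] w 0.0006
(array([ 1.7,  4.2, -3.7]), array([-0.013,  0.007,  0.002]))
```

View pics/wrist10.png

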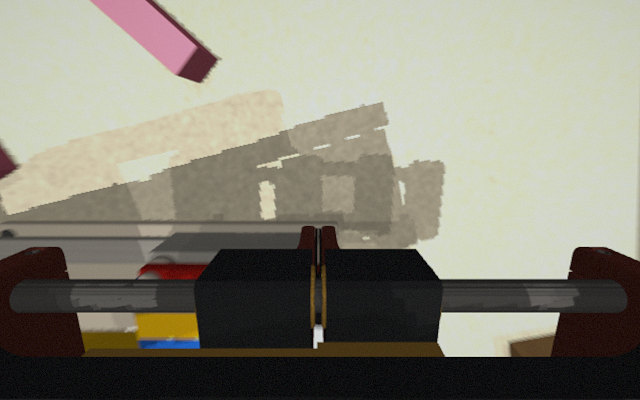

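View pics/side10.png

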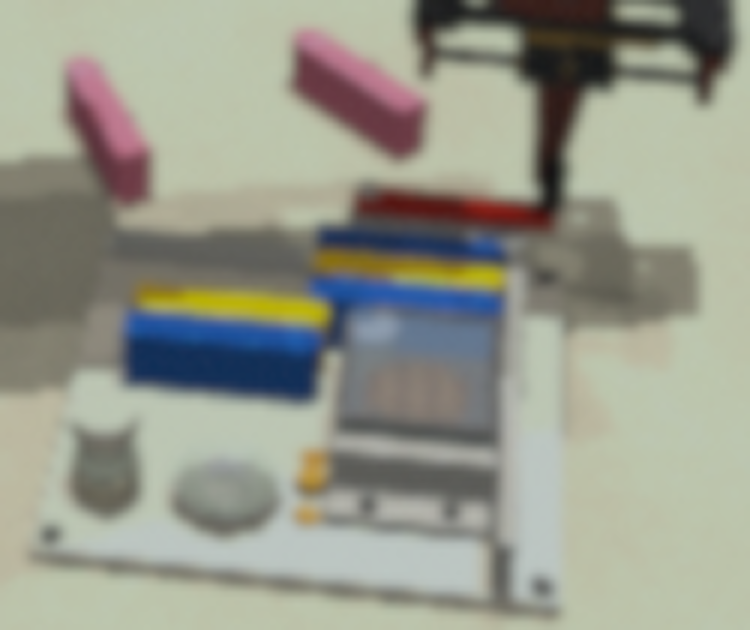

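The finger is behind the post at crop (550,185), clear of the bar. Approaching and starting the arc.

Emit:
drive_tool(deltas="1 4 -4 -0.013 0.006 0 0; -3 4 -4 -0.013 0.006 0 0; -7 4 -4 -0.013 0.006 0 0; -9 4 -4 -0.013 0.006 0 0; -10 4 -4 -0.013 0.006 0 0")

```text
clock: 12.75
tcp_pos: [0.7197, 0.0516, 0.1606]
ee_rot: [3.14, 0.001, 1.347]
wrist_force: [-0.3, -0.1, 0.8]
width: 0.0001
```

```bash
cat >> h.py <<'E'
def arc(r=105,o=18,dth=.08,n=5):
    """rows turning about keeper pivot, corrected to nominal arc at current yaw"""
    st=robot.read_state(); R=Ro.from_euler('xyz',st['ee_rot']); th0=(PSI+np.pi/2)-st['ee_rot'][2]; print('th',th0)
    for k in range(1,n+1):
        th=th0+dth*k; x=5+r*np.cos(th)+o*np.sin(th); y=107-r*np.sin(th)+o*np.cos(th)
        d,w=goal(x,y,.157,PSI+np.pi/2-th); print(d,w)
E
python3 -c "
from h import *
stat();arc()"
```

```text
t 12.75 cr [110.7 124.8] z 0.1606 rpy [3.140e+00 1.000e-03 1.347e+00] F [-0.3 -0.1  0.8] w 0.0001
th -0.001154298483485805
[-8.2  0.3  3.6] [0.002 0.001 0.08 ]
[-16.7   0.8   3.6] [0.002 0.001 0.16 ]
[-25.2   0.5   3.6] [0.002 0.    0.24 ]
[-33.7  -0.4   3.6] [0.002 0.    0.32 ]
[-42.   -2.    3.6] [0.002 0.    0.4  ]
```

Emit:
drive_tool(deltas="-8 0.5 2 0 0 0.08 0; -17 1 2 0 0 0.16 0; -25 0.5 2 0 0 0.24 0; -34 -0.5 2 0 0 0.32 0; -42 -2 2 0 0 0.4 0")

```text
clock: 13.17
tcp_pos: [0.7089, 0.0105, 0.1595]
ee_rot: [3.138, -0.001, 0.943]
wrist_force: [0.4, 1.2, -0.4]
width: 0.0003
```

```bash
python3 -c "
from h import *
stat();arc(dth=.1)"
```

```text
t 13.17 cr [109.3  82.4] z 0.1595 rpy [ 3.138e+00 -1.000e-03  9.430e-01] F [ 0.4  1.2 -0.4] w 0.0003
th 0.40301070335657374
[-10.8   0.7   2.5] [ 0.003 -0.001  0.1  ]
[-21.5   0.9   2.5] [ 0.003 -0.002  0.2  ]
[-32.1   0.    2.4] [ 0.003 -0.002  0.3  ]
[-42.6  -1.9   2.4] [ 0.003 -0.002  0.4  ]
[-52.8  -4.8   2.4] [ 0.003 -0.002  0.5  ]
```

Emit:
drive_tool(deltas="-11 0.5 1 0 0 0.1 0; -21 1 1 0 0 0.2 0; -32 0 1 0 0 0.3 0; -42.5 -2 1 0 0 0.4 0; -53 -5 1 0 0 0.5 0")

```text
clock: 13.58
tcp_pos: [0.674, -0.0302, 0.1593]
ee_rot: [3.138, -0.005, 0.437]
wrist_force: [1.4, -0.7, 0.4]
width: 0.0007
```

```bash
python3 -c "
from h import *
stat();arc(dth=.09)
c=cap('side'); save(c,'side11.png',(285,170,410,275),6)"
```

```text
t 13.58 cr [84.4 34.9] z 0.1593 rpy [ 3.138 -0.005  0.437] F [ 1.4 -0.7  0.4] w 0.0007
th 0.9083012320955302
[-9.8  0.5  2.2] [ 0.003 -0.005  0.09 ]
[-19.4   0.9   2.2] [ 0.003 -0.005  0.18 ]
[-29.    0.3   2.1] [ 0.003 -0.005  0.27 ]
[-38.4  -1.    2.1] [ 0.003 -0.005  0.36 ]
[-47.8  -3.3   2.1] [ 0.002 -0.005  0.45 ]
```

View pics/side11.png

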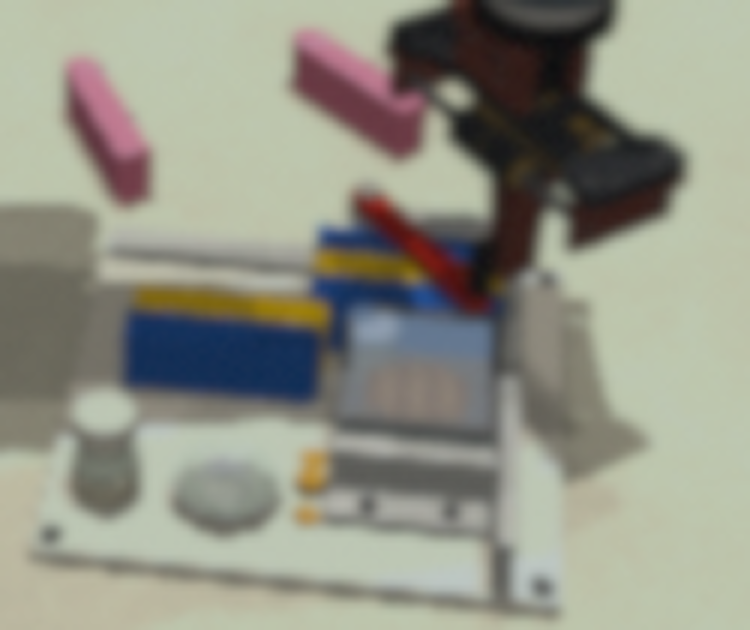

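The bar is swinging with the finger, about 50° so far, above the case. Continue.

Emit:
drive_tool(deltas="-10 0.5 1 0 0 0.09 0; -19.5 1 1 0 0 0.18 0; -29 0.5 1 0 0 0.27 0; -38.5 -1 1 0 0 0.36 0; -48 -3 1 0 0 0.45 0")

```text
clock: 14.05
tcp_pos: [0.6278, -0.0487, 0.1586]
ee_rot: [3.14, -0.005, -0.021]
wrist_force: [1.1, 1.1, 1.0]
width: 0.0006
```

```bash
python3 -c "
from h import *
stat();arc(dth=.04,n=5)"
```

```text
t 14.05 cr [43.5  6.5] z 0.1586 rpy [ 3.14  -0.005 -0.021] F [1.1 1.1 1. ] w 0.0006
th 1.3669143290836754
[-3.5 -0.5  1.6] [ 0.001 -0.005  0.04 ]
[-7.8 -0.1  1.6] [ 0.001 -0.005  0.08 ]
[-12.    0.2   1.5] [ 0.001 -0.005  0.12 ]
[-16.3   0.3   1.5] [ 0.001 -0.005  0.16 ]
[-20.6   0.3   1.5] [ 0.001 -0.005  0.2  ]
```

Emit:
drive_tool(deltas="-4 0 1 0 0 0.05 0; -8 0 1 0 0 0.1 0; -12 0 1 0 0 0.15 0; -16 0 1 0 0 0.2 0; -20 0 1 0 0 0.2 0")

```text
clock: 14.47
tcp_pos: [0.6082, -0.0483, 0.1581]
ee_rot: [3.141, -0.007, -0.221]
wrist_force: [0.9, 0.0, 0.3]
width: 0.0002
```

Emit:
drive_tool(deltas="-1 0 0 0 0 0 0; -2 0 0 0 0 0 0; -3 0 0 0 0 0 0")

```text
clock: 14.72
tcp_pos: [0.6056, -0.0477, 0.1584]
ee_rot: [3.141, -0.008, -0.219]
wrist_force: [1.8, -1.0, 0.1]
width: 0.0007
```

```bash
python3 -c "
from h import *
stat()
c=cap('side'); save(c,'side12.png',(285,170,410,275),6)"
```

```text
t 14.72 cr [21.7  2.6] z 0.1584 rpy [ 3.141 -0.008 -0.219] F [ 1.8 -1.   0.1] w 0.0007
```

View pics/side12.png

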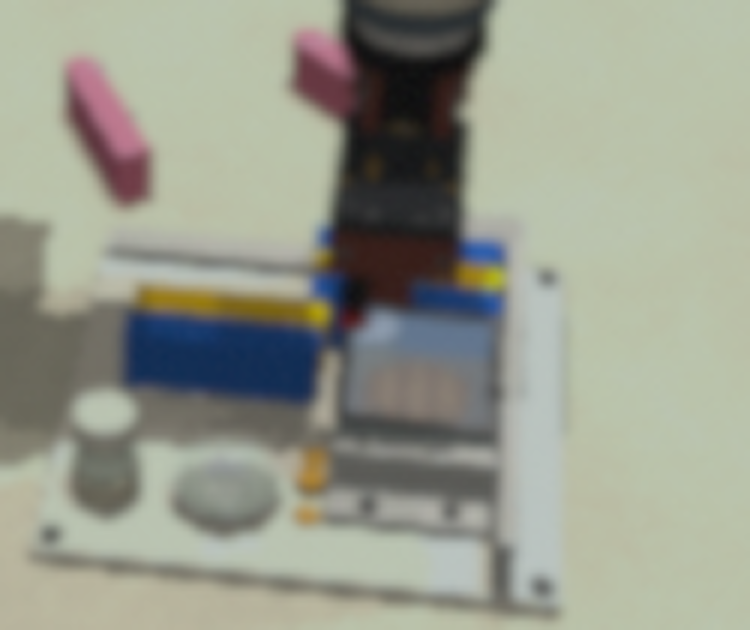

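The post and finger are at crop (355,300), not yet hard against the stop, so I'll creep further until the force rises.

Emit:
drive_tool(deltas="-1 0 0 0 0 0 0; -2 0 0 0 0 0 0; -3 0 0 0 0 0 0; -4 0 0 0 0 0 0")

```text
clock: 15.1
tcp_pos: [0.6047, -0.0475, 0.1589]
ee_rot: [-3.142, -0.016, -0.219]
wrist_force: [12.4, -4.6, -8.6]
width: 0.0006
```

It's against the stop at 13 N. Retreat and look.

Emit:
drive_tool(deltas="3 0 0 0 0 0 0; 12 0 -3 0 0 0 0; 24 0 -25 0 0 0 0; 40 0 -55 0 0 0 0; 55 0 -90 0 0 0 0")

```text
clock: 15.52
tcp_pos: [0.6565, -0.059, 0.2493]
ee_rot: [3.141, -0.011, -0.219]
wrist_force: [1.3, -0.6, -0.7]
width: 0.0001
```

```bash
python3 -c "
from h import *
stat();print(goal(-10,-45,.29))"
```

```text
t 15.52 cr [73.8  2.9] z 0.2493 rpy [ 3.141 -0.011 -0.219] F [ 1.3 -0.6 -0.7] w 0.0001
(array([-83.6,  47.4, -41.6]), array([ 0.008, -0.008, -1.564]))
```

Emit:
drive_tool(deltas="-10 10 -10 0 0 -0.1 0; -25 20 -20 0 0 -0.2 0; -40 30 -30 0 0 -0.31 0; -60 40 -42 0 0 -0.42 0; -84 47 -42 0 0 -0.53 0")

```text
clock: 15.93
tcp_pos: [0.5646, -0.0873, 0.2927]
ee_rot: [3.134, -0.012, 0.317]
wrist_force: [0.1, 0.3, 0.1]
width: 0.0008
```

Emit:
drive_tool(deltas="0 0 0 0 0 -0.1 0; 0 0 0 0 0 -0.2 0; 0 0 0 0 0 -0.31 0; 0 0 0 0 0 -0.42 0; 0 0 0 0 0 -0.53 0")

```text
clock: 16.35
tcp_pos: [0.5645, -0.0872, 0.2931]
ee_rot: [3.13, -0.006, 0.852]
wrist_force: [-0.4, -0.6, -0.9]
width: 0.0006
```

Emit:
drive_tool(deltas="0 0 0 0 0 -0.1 0; 0 0 0 0 0 -0.2 0; 0 0 0 0 0 -0.31 0; 0 0 0 0 0 -0.42 0; 0 0 0 0 0 -0.49 0")

```text
clock: 16.77
tcp_pos: [0.5646, -0.0872, 0.2932]
ee_rot: [3.13, -0.0, 1.348]
wrist_force: [0.4, -0.3, -0.1]
width: 0.0005
```

```bash
python3 -c "
from h import *
stat();print(goal(-10,-35,.29))
c=cap('wrist'); save(c,'wrist13.png'); np.savez('wrist13.npz',**c)"
```

```text
t 16.77 cr [ -9.5 -45. ] z 0.2932 rpy [ 3.13  -0.     1.348] F [ 0.4 -0.3 -0.1] w 0.0005
(array([10. , -0.5,  3.2]), array([ 0.012, -0.   ,  0.003]))
```

View pics/wrist13.png

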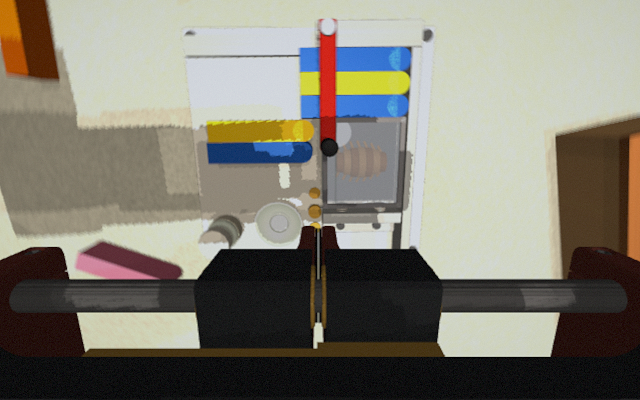

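The keeper lies across the plates, from the pivot (328,27) to the post (329,147). All three plates are in, and plates 4 and 5 are on the rack. One last measurement.

Run:
```python
from h import *
c=dict(np.load('wrist13.npz')); hsv=cv2.cvtColor(c['img'],cv2.COLOR_RGB2HSV)
m=cv2.inRange(hsv,(0,150,80),(8,255,255)); m[:20]=0;m[160:]=0;m[:,:300]=0;m[:,350:]=0
pts=np.argwhere(m>0)[:,::-1]; w=np.array([w2c(ray(c,u,v,.07)) for u,v in pts])
mu=w.mean(0);e=np.linalg.svd(w-mu,full_matrices=False)[2][0]
print('bar',mu.round(1),'angle from -y deg',np.degrees(np.arctan(e[0]/e[1])).round(2))
print('pivot',w2c(ray(c,328,27,.07)),'post',w2c(ray(c,329,147,.104)))
for n,lo,hi in [('b',(100,100,40),(125,255,255)),('y',(18,130,60),(35,255,255))]:
    m=cv2.inRange(hsv,lo,hi);m[:45]=0;m[170:]=0;m[:,:200]=0;m[:,415:]=0
    k,l,s,ce=cv2.connectedComponentsWithStats(m)
    for i in range(1,k):
        if s[i,4]<100: continue
        p=np.argwhere(l==i)[:,::-1]; q=np.array([w2c(ray(c,u,v,.052)) for u,v in p]); print(n,np.percentile(q,1,0).round(1),np.percentile(q,99,0).round(1))
save(c,'w13a.png',(180,10,440,230),3)
```

```text
bar [ 3.5 55.2] angle from -y deg -0.67
pivot [  3.53797573 106.72006639] post [3.90426165 2.67321365]
b [-22.8  72.7] [-5.2 93.4]
b [13.4 73.8] [83.8 94.6]
b [13.2 29.3] [84.6 50.6]
b [-22.3  29.2] [-5.1 49.4]
b [-118.8  -16.5] [-13.4   4.2]
y [-22.   51.3] [-4.1 71.8]
y [12.8 52.4] [84.2 72.1]
y [-117.5    5.1] [-12.2  26.2]
```

View pics/w13a.png

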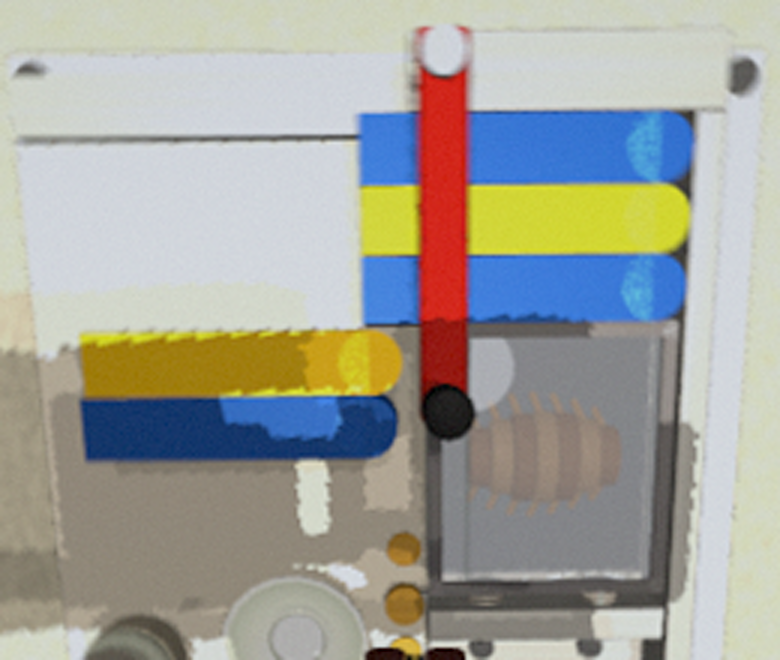

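```bash
python3 -c "
from h import *
stat();print(robot.hand_in())"
```

```text
t 16.82 cr [ -9.5 -45. ] z 0.2932 rpy [ 3.13  -0.     1.351] F [-0.5  0.1 -1.3] w 0.0006
the job is handed in; nothing more can be done
None
```

The case is held snug by three plates and the keeper bar is across them at its stop. I handed the job in at about 17 s with the arm clear of everything; it reported no verdict.

- **Plates:** I pushed 1, 2 and 3 in one at a time, each until it stopped at the back with about 13–18 N. In the last picture their tails are flush at x ≈ -22 mm, and the noses were at the stop within about 2 mm, my measuring error.
- **Case:** its face moved about 3 mm on its springs when plate 3 went in, within the expected 1.5–3.5 mm. Pushing plate 3 took about 7–13 N, slightly above the stated 3–10 N at its peak.
- **Keeper:** I pushed the bar by its post until it resisted with about 13 N. The picture gives it within 0.7° of 90°, and I took the difference as measuring error.
- **Spares and bystanders:** plates 4 and 5 are still on the rack. In the last wrist view the small jar and the dish on the cradle look untouched; I did not measure the bystanders out on the bench again.

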